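Set the conveyor address on the lever switch bank

TASK

This packing station's conveyor address is set with the three toggle levers standing side by side on the grey box on the bench. Set them so that the left and right levers are on (leaning away from the robot, towards the thin metal rib) and the middle lever is off (leaning towards the robot), each one fully over. A lever that is already right can be left as it is.

Things in the scene. Friction and masses are not known exactly. Their poses are not given: they have to be found in the camera images.
- address_unit: Fixed grey box, 130 (x) x 170 (y) x 55 mm high, dark flat top. Origin: centre of its underside; x to the rear, away from the robot; y to the robot's left; z up; yaw within 26 degrees. Three equal white levers in a row, pivots at x 0, z 55, y +50 (left), 0, -50 (right). Each is 16 mm wide, 8 thick, 55 long. A metal rib, 4 mm high, runs along the rear edge at x +53. Nothing else stands on the top.
- lever_left (a joint): Angle of the left lever (y +50 mm) about the box's y, rad: 0 upright, +0.6 fully on (leans to the rear, tip at x +31, z 100 mm), -0.6 fully off (leans to the robot, tip at x -31, z 100). Under 1 N at the tip moves it; pushed past upright it tips over to its stop by its own weight and stays. It may start on or off.
- lever_middle (a joint): Angle of the middle lever (y 0), like lever_left: +0.6 fully on (to the rear), -0.6 fully off (to the robot). To flip a lever, lower closed fingertips outside its tip, to 25-30 mm above the top, and push along the box's x until they just pass the pivot line; much further presses on the stop.
- lever_right (a joint): Angle of the right lever (y -50 mm), like lever_left: +0.6 fully on (to the rear), -0.6 fully off (to the robot).

How it is judged:
By the outcome, as a careful person would: the job done as asked, in the order asked, and still so for the second after the job is handed in, with the robot touching nothing.
It also fails if it takes over 32 s, if anything falls off the work surface, if the arm or the gripper's body presses on something with over 40 N, if the wrist force passes 120 N, or if a joint passes its speed limit or range.

ROBOT

A 6-joint arm with a two-finger parallel gripper is mounted at the origin on the work surface; the furniture and walls round the work are solid. World frame = base frame: x ahead of the robot, y to its left, z up, the work surface at z = 0. Lengths are in m, angles in rad, forces in N, time in s.
With the tool pointing down it reaches from about 0.325 to 0.85 m from the base axis. Payload 4.4 kg.
Tool frame: the origin (TCP) lies at the very end of the fingers, on their centre line; the grasp point (between the pads) lies manip.grip_point_offset behind it (manip.grip_point_offset is the distance from the TCP to the grasp point, in m); z points along the fingers, y is the line along which they close (so a half turn about z gives the same grasp; the last joint's range is limited). The gripper opens to 94 mm and grips with 3 to 60 N. Pads are 16 mm wide; open, the fingers measure 119 mm over their backs; the gripper's body (75 mm by 177 mm) begins 78 mm behind the grasp point.
Start: joints at [-1.262, 0.207, 1.542, -0, 1.393, -0.15], TCP at [0.255, -0.516, 0.205] pointing down, gripper open.
Joint ranges: [-2.73, 2.73], [-0.86, 2.22], [0.23, 2.46], [-1.11, 4.25], [0.08, 2.63], [-2.82, 2.82]. Speed limits (rad/s): [2.79, 2.79, 3.14, 3.14, 3.14, 3.14].

INTERFACE

Orientations are given as a unit quaternion [x, y, z, w].
In Python, from cell import telemetry, cams, close_job, spotter, manip gives the robot as it stands. The module is installed in compiled form; this text tells all that it offers.
- The arm moves only by the tool arm_command, never from a script. Its argument "commands" is text: rows parted by semicolons, each of 6 numbers parted by spaces: the shift along the tool's x, y, z in cm, then the turn, a rotation vector about the tool's x, y, z in degrees. In form: dx dy dz wx wy wz; .... A call has 1 to 20 rows; each row shifts and turns the commanded pose from where the row before left it, along the tool's axes as they then stand; what a row does not reach is not made up. A row lasts 1/12 s, in which the tool goes at most 41.7 mm and 7.16 degrees, less where a joint would pass 70% of its speed; a pose out of reach is approached as far as the arm can. A call is refused whole if a number of a shift passes 4.17 or a number of a turn 7.16, either way. A call with a gripper value outside its range is refused whole. "fingers" is the finger opening in cm, from 0 to 9.4, set as the call begins (left out, the last holds). The fingers move at their own pace and stop on an object; "force" is the grip in N (left out, the last holds). Time passes only in rows, so rows that do not move let the fingers close. It gives the time, the measured TCP pose, the force, the opening and the grip force at its end, in the units of the state.
- telemetry.get_state(): the state, without advancing time (a new reading comes with each control period).
- cams.snapshot(name): name is "scene" or "top"; returns a dict with "pixels" (400x640x3 uint8, red, green, blue), "vfov" (degrees; the focal length in pixels is half the picture's height over the tangent of half this angle, whatever the lens; pixels are square), "cx", "cy" (the principal point, pixels), "dist" ([k1, k2, p1, p2, k3] as OpenCV has them; the pictures are not rectified), "R" (3x3) and "t" (3): a world point X has camera coordinates R X + t. Camera axes: x right, y down, z forward; pixel columns grow to the right and rows downward; lengths in m; the calibration is good to about 2 mm. A picture is of the moment at which its call begins. There is no depth.
- close_job(): hands the job in; it is judged then, once.
Trained networks look in a picture, given as the dict that the camera call returned (one of the last four; its "shot" number tells which), for a name from the list of things; names that differ only in an ending like _2 or _b are one class to them, and where a whole thing is asked for, a point or a joint stands for the part that bears it (a point fixed in the world has none). Each returns a list of dicts, best first, with "conf" (0 to 1); they miss things now and then, are a little off and sometimes report something else, mostly with a low value. They report only what shows in the picture. A call takes as long as a camera call.
- spotter.spot_in(picture, target): "extent" ([left, top, width, height] as shares, 0 to 1, of the picture: columns of its width, rows of its height, round what is visible of it).
The state is a dict: "time": time; "joints": joint angles; "qvel": joint speeds; "joint_torque": joint torques, N m; "position": TCP position; "ee_rot": TCP orientation; "ft_force": force on the tool from outside, world axes, zero at the start; "moment": the same for the moment, N m; "grip_width": finger opening in m; "grasp_force": force on a finger pad.
Only numpy, scipy, OpenCV 4.12 (cv2) and the standard library are available. Lean on these libraries where they do the work, as an engineer would, in place of code of your own. Each camera call takes 0.05 s, during which the arm holds its last target. There are 200 camera calls.

## Working session

There is one attempt and no reset: what is moved stays moved. The work goes in short steps, Python scripts to look and compute and a tool call to move; the robot and the scene stay as the last step left them, time stands still between calls to the robot, and variables do not carry over. Pictures are saved under pics/ and viewed, at most 10 in all, crops included, and the job is handed in when it is done.

Besides the shell and the picture viewer there is one more tool, called after ">>>" as name(argument=value, ...) on one line, values as JSON. arm_command: Moves the arm, as the interface text tells. Its arguments: {"type":"object","properties":{"commands":{"type":"string"},"fingers":{"type":"number"},"force":{"type":"number"}},"required":["commands"]}

```bash
mkdir -p pics; python3 - <<'E'
from cell import telemetry,cams,spotter,manip
import cv2,pickle
s=telemetry.get_state();print({k:s[k] for k in('time','position','ee_rot','grip_width','ft_force')},manip.grip_point_offset)
P={}
for n in('scene','top'):
    p=cams.snapshot(n);P[n]=p
    cv2.imwrite(f'pics/{n}1.png',p['pixels'][:,:,::-1])
    for t in('address_unit','lever_left'):
        print(n,t,[( [round(v*w,1) for v,w in zip(d['extent'],(640,400,640,400))],round(d['conf'],2)) for d in spotter.spot_in(p,t)][:5])
    print(p['vfov'],p['cx'],p['cy'],p['dist'],p['R'],p['t'])
pickle.dump(P,open('p1.pkl','wb'))
E
```

```text
{'time': 0.0, 'position': array([ 0.25439232, -0.51477245,  0.20432763]), 'ee_rot': array([ 9.73797170e-01,  2.27415603e-01, -9.98077047e-05, -1.09786133e-03]), 'grip_width': 0.0938137450372839, 'ft_force': array([-0.09757016,  0.45197674,  1.58454272])} 0.0188
scene address_unit [([300.1, 171.9, 102.9, 101.5], 0.75)]
scene lever_left []
48.27322622991523 321.9583739384543 193.70107294305774 [-0.05312356  0.          0.          0.          0.        ] [[-0.53070329 -0.84744023  0.0141094 ]
 [-0.59395116  0.35997883 -0.71947013]
 [ 0.60462884 -0.39020546 -0.69438006]] [0.30380483 0.40432069 0.58638769]
top address_unit [([281.1, 170.8, 121.7, 112.8], 0.7), ([311.3, 230.0, 13.3, 20.1], 0.19)]
top lever_left [([311.4, 231.2, 12.5, 19.1], 0.72)]
42.184507745004396 316.9067167743667 195.43226027282486 [-0.01108171  0.          0.          0.          0.        ] [[-0.01023427 -0.99993698  0.0046151 ]
 [-0.98236567  0.00919253 -0.18674366]
 [ 0.18668947 -0.0064449  -0.98239783]] [-1.07361683e-04  5.70396864e-01  8.03130818e-01]
```

View pics/top1.png

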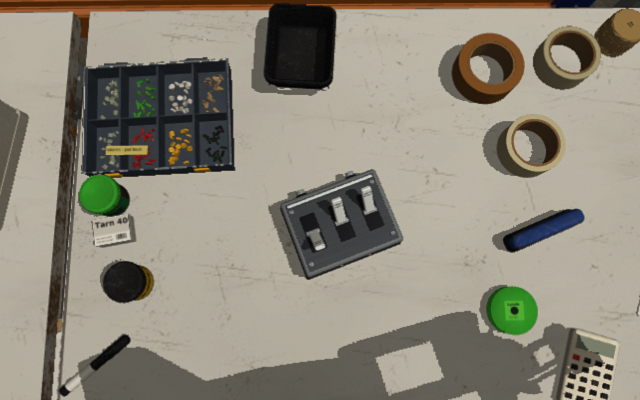

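```bash
python3 - <<'E'
import cv2
a=cv2.imread('pics/top1.png')[155:295,270:415];b=cv2.imread('pics/scene1.png')[150:290,285:425]
import numpy as np
a=cv2.resize(a,(400,386),interpolation=2);b=cv2.resize(b,(390,386),interpolation=2)
cv2.imwrite('pics/c1.png',np.hstack([a,b]))
E
```

```text
(no output)
```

View pics/c1.png

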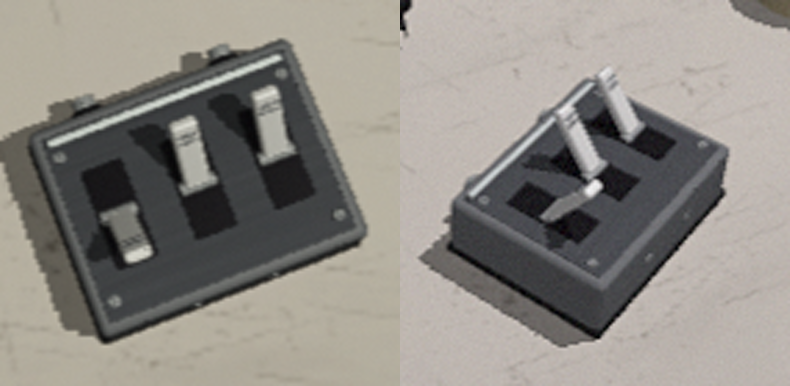

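The left lever is off, and the middle and right levers are on. So I need to flip left to the rear and middle to the front. Top corners in the crop, top view: rear-left (30,140), rear-right (290,40), front-right (367,235), front-left (103,340). In the scene view: (453,208), (588,78), (727,148), (605,277).

```bash
cat > h.py <<'E'
import numpy as np,cv2,pickle
def proj(p,X):
    f=200/np.tan(np.radians(p['vfov'])/2)
    K=np.array([[f,0,p['cx']],[0,f,p['cy']],[0,0,1.]])
    return cv2.projectPoints(np.asarray(X,float),cv2.Rodrigues(np.array(p['R']))[0],np.array(p['t'],float),K,np.array(p['dist'],float))[0][:,0]
def world(q,X):
    c,s=np.cos(q[2]),np.sin(q[2]);X=np.asarray(X,float)
    return np.c_[q[0]+c*X[:,0]-s*X[:,1],q[1]+s*X[:,0]+c*X[:,1],X[:,2]]
E
python3 - <<'E'
from h import *
from scipy.optimize import least_squares
P=pickle.load(open('p1.pkl','rb'))
C=np.array([[65,85,55],[65,-85,55],[-65,-85,55],[-65,85,55],[-31,50,100],[31,0,100],[31,-50,100]])/1000
U={'top':np.array([[30,140],[290,40],[367,235],[103,340],[137,258],[183,120],[266,90]])/2.758+[270,155],
'scene':(np.array([[453,208],[588,78],[727,148],[605,277],[597,186],[563,113],[606,72]])-[400,0])/np.array([390/140,386/140])+[285,150]}
r=lambda q,n:(proj(P[n],world(q,C))-U[n])
for ns in(['top'],['scene'],['top','scene']):
    s=least_squares(lambda q:np.concatenate([r(q,n).ravel() for n in ns]),[.5,0,.3],loss='soft_l1')
    print(ns,s.x.round(4),np.degrees(s.x[2]).round(1),[r(s.x,n).round(1).tolist() for n in ns])
q=s.x
from cell import telemetry
from scipy.spatial.transform import Rotation as R
st=telemetry.get_state();T=R.from_quat(st['ee_rot']);print(T.as_matrix().round(3))
for nm,X in dict(l0=(-60,50,85),l1=(6,50,85),m0=(60,0,85),m1=(-6,0,85)).items():
    w=world(q,[np.array(X)/1000])[0];print(nm,w.round(4),'tool cm',(T.inv().apply(w-st['position'])*100).round(1))
E
```

```text
['top'] [ 0.5255 -0.0461  0.354 ] 20.3 [[[-1.5, -2.1], [-0.0, -1.6], [2.1, 0.4], [-0.0, 0.1], [0.8, -0.3], [-0.2, 1.1], [-0.5, 0.9]]]
['scene'] [ 0.5219 -0.0454  0.3664] 21.0 [[[-1.2, -1.9], [-0.2, -1.3], [3.0, -0.4], [0.4, 5.7], [0.2, 2.0], [0.1, -1.0], [-1.0, 0.3]]]
['top', 'scene'] [ 0.5246 -0.0464  0.3587] 20.6 [[[-1.4, -1.3], [-0.1, -1.2], [2.4, 0.7], [0.4, 0.8], [1.1, 0.4], [-0.1, 1.7], [-0.5, 1.3]], [[-1.6, -3.4], [-0.1, -2.2], [2.7, -1.1], [-0.4, 4.4], [-0.5, 0.8], [-0.2, -2.1], [-1.1, -0.6]]]
[[ 0.897  0.443 -0.   ]
 [ 0.443 -0.897  0.001]
 [ 0.    -0.001 -1.   ]]
l0 [ 0.4509 -0.0207  0.085 ] tool cm [ 39.5 -35.6  12. ]
l1 [0.5127 0.0025 0.085 ] tool cm [ 46.1 -35.   12. ]
m0 [ 0.5808 -0.0254  0.085 ] tool cm [ 50.9 -29.5  12. ]
m1 [ 0.519  -0.0485  0.085 ] tool cm [ 44.4 -30.1  12. ]
```

>>> arm_command(commands="0 0 0 0 0 5.7; 1 -1 0 0 0 0; 2 -2.2 0 0 0 0; 2 -2.2 0 0 0 0; 2 -2.2 0 0 0 0; 2 -2.2 0 0 0 0; 2 -2.2 0 0 0 0; 2 -2.2 0 0 0 0; 2 -2.2 0 0 0 0; 2 -2.2 0 0 0 0; 2 -2.2 0 0 0 0; 2 -2.2 0 0 0 0; 2 -2.2 0 0 0 0; 2 -2.2 0 0 0 0; 2 -2.2 0 0 0 0; 2 -2.2 0 0 0 0; 2 -2.2 0 0 0 0; 2 -2.2 0 0 0 0; 2 -2.2 0 0 0 0; 0 0 0 0 0 0", fingers=0)

```text
time: 1.97
position: [0.4477, -0.0281, 0.2055]
ee_rot: [0.983, 0.183, 0.001, -0.001]
ft_force: [0.1, -0.3, 0.0]
grip_width: 0.0005
grasp_force: 0.0
```

```bash
cat > st.py <<'E'
from h import *
from cell import telemetry
from scipy.spatial.transform import Rotation as R
q=[.5246,-.0464,.3587]
s=telemetry.get_state();p=s['position'];T=R.from_quat(s['ee_rot']).as_matrix()
c,sn=np.cos(q[2]),np.sin(q[2]);d=p[:2]-q[:2]
print('t',s['time'],'box mm',((np.array([c*d[0]+sn*d[1],-sn*d[0]+c*d[1],p[2]]))*1000).round(1),'yaw',np.degrees(np.arctan2(T[1,0],T[0,0])).round(2),'tilt',T[:,2].round(3),s['ft_force'].round(1),s['grip_width'])
E
python3 st.py
```

```text
t 1.9667 box mm [-65.6  44.1 205.5] yaw 21.05 tilt [ 0.001  0.003 -1.   ] [ 0.1 -0.3  0. ] 0.0005118144583434037
```

>>> arm_command(commands="0.6 -0.3 0 0 0 0; 0.5 -0.3 0 0 0 0; 0 0 2 0 0 0; 0 0 2 0 0 0; 0 0 2 0 0 0; 0 0 2 0 0 0; 0 0 2 0 0 0; 0 0 1.3 0 0 0; 0 0 1 0 0 0; 0 0 0 0 0 0; 0 0 0 0 0 0; 0 0 0 0 0 0")

```text
time: 2.97
position: [0.4563, -0.024, 0.0834]
ee_rot: [0.984, 0.178, 0.001, 0.0]
ft_force: [0.4, 0.1, -0.0]
grip_width: 0.0002
grasp_force: 0.0
```

```bash
python3 st.py; python3 - <<'E'
from cell import cams
import cv2,numpy as np
a=cams.snapshot('top')['pixels'][155:295,270:415,::-1];b=cams.snapshot('scene')['pixels'][130:290,275:435,::-1]
cv2.imwrite('pics/c2.png',np.hstack([cv2.resize(a,(400,386),interpolation=2),cv2.resize(b,(386,386),interpolation=2)]))
E
```

```text
t 2.9667 box mm [-56.1  44.9  83.4] yaw 20.56 tilt [ 0.002 -0.    -1.   ] [ 0.4  0.1 -0. ] 0.00019512414116667934
```

View pics/c2.png

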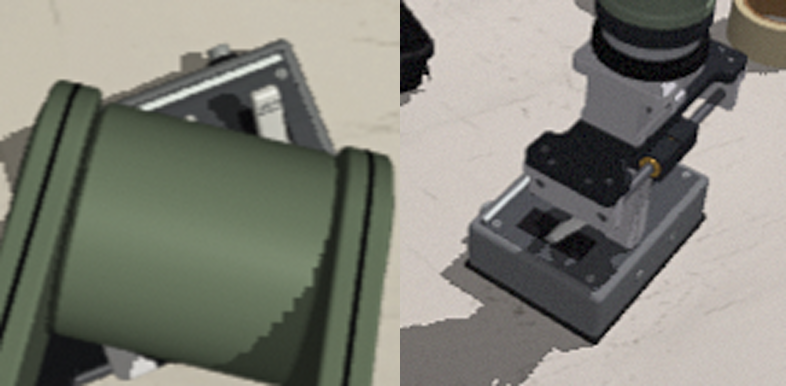

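The fingers are in front of the left lever tip with a small gap, at scene crop (632,240) against the lever tip at (595,225). Pushing to the rear.

>>> arm_command(commands="0 -0.4 0 0 0 0; 0.7 0 0 0 0 0; 0.7 0 0 0 0 0; 0.7 0 0 0 0 0; 0.7 0 0 0 0 0; 0.7 0 0 0 0 0; 0.7 0 0 0 0 0; 0.7 0 0 0 0 0; 0.6 0 0 0 0 0; 0 0 0 0 0 0; 0 0 0 0 0 0")

```text
time: 3.98
position: [0.5058, -0.0003, 0.0823]
ee_rot: [0.984, 0.179, -0.0, -0.0]
ft_force: [-0.0, -0.1, 0.3]
grip_width: 0.0006
grasp_force: 0.0
```

```bash
python3 st.py
```

```text
t 3.9833 box mm [-1.5 49.8 82.3] yaw 20.61 tilt [-0. -0. -1.] [-0.  -0.1  0.3] 0.0005862803765673257
```

>>> arm_command(commands="-1 0 0 0 0 0; -0.5 0 -2 0 0 0; 0 0 -3 0 0 0; 0 0 -3 0 0 0; 0 0 -3 0 0 0; 1 1 0 0 0 0; 2 1 0 0 0 0; 2 1 0 0 0 0; 1.7 1 0 0 0 0; 0.6 1 0 0 0 0; 0 0 0 0 0 0; 0 0 0 0 0 0")

```text
time: 4.98
position: [0.5763, -0.0274, 0.1919]
ee_rot: [0.984, 0.178, -0.001, -0.0]
ft_force: [0.5, -0.1, 0.0]
grip_width: 0.0005
grasp_force: 0.0
```

```bash
python3 st.py
```

```text
t 4.9833 box mm [ 55.1  -0.3 191.9] yaw 20.53 tilt [-0.002  0.    -1.   ] [ 0.5 -0.1  0. ] 0.0005046737581625054
```

>>> arm_command(commands="0 0 2 0 0 0; 0 0 2 0 0 0; 0 0 2 0 0 0; 0 0 2 0 0 0; 0 0 1.5 0 0 0; 0 0 1.5 0 0 0; 0 0 0 0 0 0; 0 0 0 0 0 0; -0.7 0 0 0 0 0; -0.7 0 0 0 0 0; -0.7 0 0 0 0 0; -0.7 0 0 0 0 0; -0.7 0 0 0 0 0; -0.7 0 0 0 0 0; -0.7 0 0 0 0 0; -0.6 0 0 0 0 0; 0 0 0 0 0 0; 0 0 0 0 0 0")

```text
time: 6.48
position: [0.5255, -0.0463, 0.0823]
ee_rot: [0.984, 0.178, -0.0, -0.0]
ft_force: [0.3, -0.2, 0.3]
grip_width: 0.0004
grasp_force: 0.0
```

```bash
python3 st.py
```

```text
t 6.4833 box mm [ 0.9 -0.3 82.3] yaw 20.56 tilt [-0.  0. -1.] [ 0.3 -0.2  0.3] 0.0004307583227499939
```

Now retreat up, then move aside to the right for a clear view.

>>> arm_command(commands="1 0 0 0 0 0; 0.5 0 -2 0 0 0; 0 0 -3 0 0 0; 0 0 -3 0 0 0; 0 0 -3 0 0 0; 0 0 -2 0 0 0; -1 2 0 0 0 0; -1.5 2.5 0 0 0 0; -1.5 2.5 0 0 0 0; -1.5 2.5 0 0 0 0; -1.5 2.5 0 0 0 0; -1.5 2.5 0 0 0 0; -1.5 2.5 0 0 0 0; -1.5 2.5 0 0 0 0; -1.5 2.5 0 0 0 0; -1.5 2.5 0 0 0 0; -1 2 0 0 0 0; 0 0 0 0 0 0; 0 0 0 0 0 0; 0 0 0 0 0 0")

```text
time: 8.15
position: [0.4887, -0.3427, 0.2122]
ee_rot: [0.984, 0.179, 0.0, -0.001]
ft_force: [-0.1, 0.4, -0.3]
grip_width: 0.0004
grasp_force: 0.0
```

```bash
python3 st.py; python3 - <<'E'
from cell import cams
import cv2,numpy as np
a=cams.snapshot('top')['pixels'][155:295,270:415,::-1];b=cams.snapshot('scene')['pixels'][130:290,275:435,::-1]
cv2.imwrite('pics/c3.png',np.hstack([cv2.resize(a,(400,386),interpolation=2),cv2.resize(b,(386,386),interpolation=2)]))
E
```

```text
t 8.15 box mm [-137.7 -264.9  212.2] yaw 20.61 tilt [ 0.     0.001 -1.   ] [-0.1  0.4 -0.3] 0.00040984196713111357
```

View pics/c3.png

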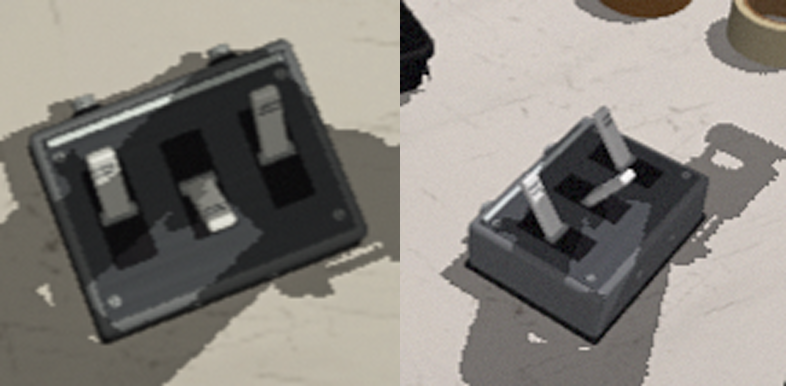

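The top view shows the left lever tip at (103,155) and the right at (266,90), both towards the rib. The middle tip at (222,222) leans to the robot. All three are fully over, and the arm is clear.

```bash
python3 -c "
from cell import close_job
print(close_job())"
```

```text
the job is handed in; nothing more can be done
None
```

I handed the job in at about 8 s with the left and right levers on and the middle lever off; the last pictures show all three fully over and the arm clear of the box.

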